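# Fetch the jar from behind the reagent bottles and weigh it

### The job

The small yellow-lidded jar is boxed in behind three reagent bottles: first stand all three bottles in the steel tray, leaving the jar where it is, then put the jar on the middle of the balance pan while the bottles wait in the tray. After that put each bottle back on the station, centred on the coaster of its cap's colour, and leave the jar on the pan. Keep everything upright, and set each piece down rather than dropping it.

Things in the scene. Friction and masses are not known exactly. Their poses are not given: they have to be found in the camera images.
- red_bottle_mid (a point): wide-mouth reagent bottle with a red screw cap and amber-brown body, a plain upright cylinder 46 mm in diameter (body up to 90 mm, cap 45 mm in diameter from 92 to 120 mm), 120 mm tall, about 0.18 kg, rigid. This point is its centre, 60 mm above its underside; z is its axis. At the start it stands on the red coaster.
- blue_bottle_mid (a point): wide-mouth reagent bottle with a blue screw cap and clear glass body, a plain upright cylinder 46 mm in diameter (body up to 90 mm, cap 45 mm in diameter from 92 to 120 mm), 120 mm tall, about 0.18 kg, rigid. This point is its centre, 60 mm above its underside; z is its axis. At the start it stands on the blue coaster.
- green_bottle_mid (a point): wide-mouth reagent bottle with a green screw cap and white body, a plain upright cylinder 46 mm in diameter (body up to 90 mm, cap 45 mm in diameter from 92 to 120 mm), 120 mm tall, about 0.18 kg, rigid. This point is its centre, 60 mm above its underside; z is its axis. At the start it stands on the green coaster.
- jar_mid (a point): small amber jar with a yellow lid, an upright cylinder 40 mm in diameter and 56 mm tall, about 0.12 kg, rigid. This point is its centre, 28 mm above its underside; z is its axis. It stands directly on the station's board, hemmed in by the three bottles, with the rear panel behind it.
- coaster_red: red round coaster, fixed on the station's board, 58 mm in diameter, 3 mm thick; the place of the red-capped bottle. Origin at the centre of its underside (its top is 3 mm higher).
- coaster_blue: blue round coaster, fixed on the station's board, 58 mm in diameter, 3 mm thick; the place of the blue-capped bottle. Origin at the centre of its underside (its top is 3 mm higher).
- coaster_green: green round coaster, fixed on the station's board, 58 mm in diameter, 3 mm thick; the place of the green-capped bottle. Origin at the centre of its underside (its top is 3 mm higher).
- station: reagent station, fixed: grey board on the bench, 10 mm thick, x -65 to +80 mm, y -120 to +120 mm from the origin (at bench height); white rear panel on its +x edge, front face at x = 75 mm, 4 mm thick, its top 70 mm above the bench. x points from the open front to the panel. Coaster centres at (-27, 0), (5, 74), (5, -74) mm, colours vary; jar near (30, 0) mm, to be gripped across y.
- tray: empty shallow steel tray, fixed on the bench to the left or right of the station: 220 mm (its x) by 120 mm (its y) outside, walls 4 mm thick and 18 mm high. Origin at the centre of its underside; its floor is 4 mm thick. Room for three bottles in a row along its x.
- pan (a point): centre of the top surface of the round steel pan (110 mm in diameter) of a white laboratory balance, fixed on the bench on the other side of the station. The pan is rigid, level, 50 mm above the bench and 7 mm above the balance's case (210 x 150 mm); the point lies 30 mm beyond the case's middle along its own x, which points away from the display.
Not all that is in view belongs to the job. Leave any blue look-alike of the part that bears jar_mid alone.

How it is judged:
On the way, in this order (a step that is already met when the one before it is completed fails the run):
1. all three bottles stand released in the steel tray, the jar still at its place behind them (not moved more than 30 mm) (x of red_bottle_mid in the frame of tray between -0.095 and 0.095 m and y of red_bottle_mid in the frame of tray between -0.045 and 0.045 m and z of red_bottle_mid in the frame of tray between 0.058 and 0.07 m and angle between each of red_bottle_mid, blue_bottle_mid, green_bottle_mid's own z axis and vertical below 0.1 rad and contact force between each of bottle_red, bottle_blue, bottle_green and the fingers below 0.1 N and linear speed of each of bottle_red, bottle_blue, bottle_green below 0.03 m/s and x of blue_bottle_mid in the frame of tray between -0.095 and 0.095 m and y of blue_bottle_mid in the frame of tray between -0.045 and 0.045 m and z of blue_bottle_mid in the frame of tray between 0.058 and 0.07 m and x of green_bottle_mid in the frame of tray between -0.095 and 0.095 m and y of green_bottle_mid in the frame of tray between -0.045 and 0.045 m and z of green_bottle_mid in the frame of tray between 0.058 and 0.07 m and distance of jar_mid from where it was at the start of the episode below 0.03 m), for 0.2 s.
2. the jar stands released on the balance pan, within 20 mm of its centre, while the three bottles stand in the tray (horizontal distance between jar_mid and pan below 0.02 m and z of jar_mid in the frame of pan between 0.023 and 0.033 m and angle between each of jar_mid, red_bottle_mid, blue_bottle_mid, green_bottle_mid's own z axis and vertical below 0.1 rad and contact force between each of jar, bottle_red, bottle_blue, bottle_green and the fingers below 0.1 N and linear speed of each of jar, bottle_red, bottle_blue, bottle_green below 0.03 m/s and x of red_bottle_mid in the frame of tray between -0.095 and 0.095 m and y of red_bottle_mid in the frame of tray between -0.045 and 0.045 m and z of red_bottle_mid in the frame of tray between 0.058 and 0.07 m and x of blue_bottle_mid in the frame of tray between -0.095 and 0.095 m and y of blue_bottle_mid in the frame of tray between -0.045 and 0.045 m and z of blue_bottle_mid in the frame of tray between 0.058 and 0.07 m and x of green_bottle_mid in the frame of tray between -0.095 and 0.095 m and y of green_bottle_mid in the frame of tray between -0.045 and 0.045 m and z of green_bottle_mid in the frame of tray between 0.058 and 0.07 m), for 0.2 s.
At the end, for the whole second after the job is handed in: Each bottle stands upright, released and at rest on the coaster of its cap's colour, its axis within 12 mm of the coaster's centre; the jar stands upright, released and at rest on the balance pan within 20 mm of the pan's centre (horizontal distance between red_bottle_mid and coaster_red below 0.012 m and z of red_bottle_mid in the frame of coaster_red between 0.059 and 0.067 m and angle between each of red_bottle_mid, blue_bottle_mid, green_bottle_mid's own z axis and vertical below 0.08 rad and contact force between each of bottle_red, bottle_blue, bottle_green, jar and the fingers below 0.1 N and linear speed of each of bottle_red, bottle_blue, bottle_green, jar below 0.03 m/s and horizontal distance between blue_bottle_mid and coaster_blue below 0.012 m and z of blue_bottle_mid in the frame of coaster_blue between 0.059 and 0.067 m and horizontal distance between green_bottle_mid and coaster_green below 0.012 m and z of green_bottle_mid in the frame of coaster_green between 0.059 and 0.067 m and horizontal distance between jar_mid and pan below 0.02 m and z of jar_mid in the frame of pan between 0.023 and 0.033 m and angle between jar_mid's own z axis and vertical below 0.1 rad); the robot touches nothing.
It fails at once if a bottle or the jar tips over (more than 35 degrees) (angle between any of red_bottle_mid, blue_bottle_mid, green_bottle_mid, jar_mid's own z axis and vertical above 0.61 rad).
It fails at once if a bottle or the jar is dropped (falls freely faster than 0.65 m/s, about 2 cm) ((contact force between bottle_red and the fingers below 0.02 N and linear speed of bottle_red above 0.65 m/s) or (contact force between bottle_blue and the fingers below 0.02 N and linear speed of bottle_blue above 0.65 m/s) or (contact force between bottle_green and the fingers below 0.02 N and linear speed of bottle_green above 0.65 m/s) or (contact force between jar and the fingers below 0.02 N and linear speed of jar above 0.65 m/s)).
It also fails if it takes over 141 s, if anything falls off the work surface, if the arm or the gripper's body presses on something with over 40 N, if the wrist force passes 120 N, or if a joint passes its speed limit or range.

### The arm

A 6-joint arm with a two-finger parallel gripper is mounted at the origin on the work surface. World frame = base frame: x ahead of the robot, y to its left, z up, the work surface at z = 0. Lengths are in m, angles in rad, forces in N, time in s.
With the tool pointing down it reaches from about 0.35 to 0.775 m from the base axis. Payload 7.3 kg.
Tool frame: the origin (TCP) lies at the very end of the fingers, on their centre line; the grasp point (between the pads) lies 19 mm behind it (pinch_z is the distance from the TCP to the grasp point, in m); z points along the fingers, y is the line along which they close (so a half turn about z gives the same grasp; the last joint's range is limited). The gripper opens to 92 mm and grips with 3 to 60 N. Pads are 19 mm wide; open, the fingers measure 130 mm over their backs; the gripper's body (75 mm by 190 mm) begins 47 mm behind the grasp point.
Start: joints at [0.955, 0.342, 1.524, -0, 1.275, -0.146], TCP at [0.238, 0.468, 0.227] pointing down, gripper open.
Joint ranges: [-2.53, 2.53], [-0.77, 2.02], [0.04, 2.7], [-1, 4.14], [0.28, 2.66], [-3.11, 3.11]. Speed limits (rad/s): [2.57, 2.57, 3.14, 3.14, 3.14, 3.14].

### API

Orientations are given as [roll, pitch, yaw] about the fixed x, y, z axes, in that order (R = Rz(yaw) Ry(pitch) Rx(roll)).
In Python, from cell import * gives the robot as it stands.
- The arm moves only by the tool arm_command, never from a script. Its arguments are lists of equal length, an entry for each row: "fingers": the gripper command: -1 is fully open, 1 is shut, values between are in proportion; "travel": the shift along the tool's x, y, z in m, a list of three; "dr": the turn, a rotation vector about the tool's x, y, z in degrees, a list of three. In form: {"fingers": [fingers, ...], "travel": [[x, y, z], ...], "dr": [[wx, wy, wz], ...]}. A call has 1 to 8 rows; each row is the pose to reach, as a shift and turn from the pose commanded when the call began, along the tool's axes at that moment; what a row does not reach only later rows make up. A row lasts 1/12 s, in which the tool goes at most 41.7 mm and 7.16 degrees, less where a joint would pass 70% of its speed; a pose out of reach is approached as far as the arm can. A call with a gripper value outside its range is refused whole. The fingers move at their own pace and stop on an object; "squeeze" is the grip in N (left out, the last holds). Time passes only in rows, so rows that repeat a pose let the fingers close. It gives the time, the measured TCP pose, the force, the opening and the grip force at its end, in the units of the state.
- observe(): the state, without advancing time (a new reading comes with each control period).
- read_camera(name): name is "scene" or "top"; returns a dict with "color" (384x512x3 uint8, blue, green, red), "z_map" (384x512 float32, m along the optical axis (not along the pixel's ray), 0 where there is no reading), "fx", "fy", "cx", "cy" (pixels), "R" (3x3) and "t" (3): a world point X has camera coordinates R X + t. Camera axes: x right, y down, z forward; pixel columns grow to the right and rows downward; lengths in m; the calibration is good to about 2 mm. A picture is of the moment at which its call begins.
- hand_in(): hands the job in; it is judged then, once.
The state is a dict: "time": time; "qpos": joint angles; "qvel": joint speeds; "joint_efforts": joint torques, N m; "tool_pos": TCP position; "tool_rot": TCP orientation; "contact_force": force on the tool from outside, world axes, zero at the start; "torque": the same for the moment, N m; "opening": finger opening in m; "grip_force": force on a finger pad.
Only numpy, scipy, OpenCV 4.12 (cv2) and the standard library are available. Lean on these libraries where they do the work, as an engineer would, in place of code of your own. Each camera call takes 0.05 s, during which the arm holds its last target. There are 200 camera calls.

## Working session

There is one attempt and no reset: what is moved stays moved. The work goes in short steps, Python scripts to look and compute and a tool call to move; the robot and the scene stay as the last step left them, time stands still between calls to the robot, and variables do not carry over. Pictures are saved under pics/ and viewed, at most 14 in all, crops included, and the job is handed in when it is done.

Besides the shell and the picture viewer there is one more tool, called after "Request:" by a JSON object that holds its "name" and its "arguments". arm_command: Moves the arm, as the interface text tells. Its arguments: {"type":"object","properties":{"fingers":{"type":"array","items":{"type":"number"}},"travel":{"type":"array","items":{"type":"array","items":{"type":"number"}}},"dr":{"type":"array","items":{"type":"array","items":{"type":"number"}}},"squeeze":{"type":"number"}},"required":["fingers","travel","dr"]}

```bash
mkdir -p pics; ls
python3 - <<'E'
from cell import *
import cv2,numpy as np
s=observe();print({k:np.round(v,3) for k,v in s.items()})
for n in("scene","top"):
    c=read_camera(n);cv2.imwrite(f"pics/{n}0.png",c["color"]);np.savez(f"{n}0.npz",**c)
    print(n,c["fx"],c["cx"],c["cy"],np.round(c["R"],3).tolist(),np.round(c["t"],3))
E
```

```text
pics
{'time': np.float64(0.0), 'qpos': array([ 0.955,  0.343,  1.525,  0.   ,  1.275, -0.146]), 'qvel': array([-0.001,  0.002,  0.002,  0.001,  0.001,  0.   ]), 'joint_efforts': array([ 2.0000e-03, -4.3125e+01, -2.4423e+01,  7.2000e-02,  5.6000e-02,
       -0.0000e+00]), 'tool_pos': array([0.237, 0.468, 0.226]), 'tool_rot': array([-3.14 , -0.   ,  2.672]), 'contact_force': array([-0.522, -0.389,  0.197]), 'torque': array([-0.011, -0.071, -0.069]), 'grip_force': np.float64(0.0), 'opening': np.float64(0.092)}
scene 395.46221866092884 249.91143083347015 186.59887584311338 [[0.063, 0.998, 0.001], [0.833, -0.052, -0.551], [-0.55, 0.036, -0.834]] [-0.031 -0.49   1.229]
top 388.87388225250936 254.50606183997868 190.15037605796124 [[-0.025, -1.0, -0.005], [-0.997, 0.025, -0.074], [0.074, 0.004, -0.997]] [0.022 0.645 0.899]
```

View pics/scene0.png

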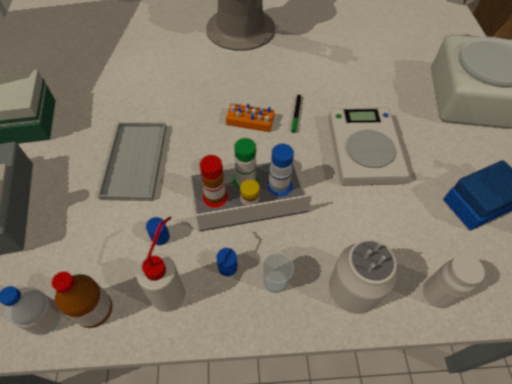

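View pics/top0.png

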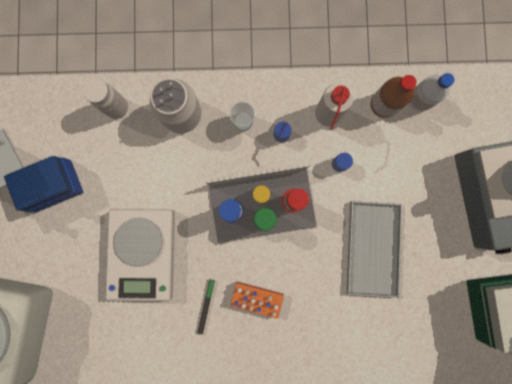

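The scene shows the station centred near (262,205) in the top view, with caps at blue (230,210), green (265,219) and red (297,200), and the jar lid at (262,194). The tray is at (374,250) and the pan at (138,242). The blue look-alike is at (343,162), with a second one at (283,131). Next I measure.

```bash
cat > h.py <<'E'
import cv2,numpy as np
HUE={"red":[(0,6),(174,180)],"blue":[(108,124)],"green":[(60,85)],"yellow":[(20,32)]}
def world(c):
    v,u=np.mgrid[:384,:512]; z=c["z_map"]
    P=np.stack([(u-c["cx"])/c["fx"]*z,(v-c["cy"])/c["fy"]*z,z],-1)
    W=(P-c["t"])@c["R"]; W[z==0]=np.nan; return W
def ray(c,u,v,h):
    d=np.array([(u-c["cx"])/c["fx"],(v-c["cy"])/c["fy"],1])@c["R"]; o=-c["R"].T@c["t"]
    return o+d*(h-o[2])/d[2]
def mask(c,col,smin=110):
    h=cv2.cvtColor(c["color"],cv2.COLOR_BGR2HSV)
    m=np.zeros(h.shape[:2],bool)
    for a,b in HUE[col]: m|=(h[...,0]>=a)&(h[...,0]<=b)
    return m&(h[...,1]>smin)&(h[...,2]>50)
def tops(c,col,h,tol=.008,smin=110):
    "centres of flat tops of this colour at height h: list of (xyz, diameter)"
    W=world(c); m=(mask(c,col,smin)&(abs(W[...,2]-h)<tol)).astype(np.uint8)
    out=[]
    for k in cv2.findContours(m,cv2.RETR_EXTERNAL,cv2.CHAIN_APPROX_NONE)[0]:
        if len(k)<12: continue
        (u,v),r=cv2.minEnclosingCircle(k)
        w=ray(c,u,v,h); d=np.linalg.norm(ray(c,u+r,v,h)-ray(c,u-r,v,h))
        out.append((np.round(w,4),round(d,4)))
    return out
E
python3 - <<'E'
from h import *
for n in("top","scene"):
    c=dict(np.load(n+"0.npz"));print(n)
    for k,h in(("red",.133),("blue",.133),("green",.133),("yellow",.066)): print(k,tops(c,k,h))
    W=world(c)
    def rect(m,h,lab):
        m=cv2.morphologyEx(m.astype(np.uint8),cv2.MORPH_OPEN,np.ones((2,2)))
        for k in cv2.findContours(m,cv2.RETR_EXTERNAL,cv2.CHAIN_APPROX_NONE)[0]:
            if len(k)<60: continue
            p=np.array([ray(c,u,v,h)[:2] for u,v in k[:,0]],np.float32)*1000
            print(lab,np.round(cv2.minAreaRect(p),1) if 0 else cv2.minAreaRect(p))
    z=W[...,2];x=W[...,0];y=W[...,1]
    near=(x>.25)&(x<.85)&(abs(y)<.5)
    rect(near&(y<-.15)&(x<.7)&(z>.010)&(z<.03),.018,"tray")
    rect(near&(y>.15)&(x<.72)&(z>.047)&(z<.055),.05,"pan")
    rect(near&(y>.15)&(x<.72)&(z>.036)&(z<.055),.043,"case")
    rect(near&(abs(y)<.2)&(z>.06)&(z<.08)&(x>.6),.07,"panel")
E
```

```text
top
red [(array([ 0.616 , -0.0846,  0.133 ]), np.float64(0.0459))]
blue [(array([0.5961, 0.0579, 0.133 ]), np.float64(0.0451)), (array([ 0.8629, -0.41  ,  0.133 ]), np.float64(0.0284))]
green [(array([ 0.578 , -0.0156,  0.133 ]), np.float64(0.0422))]
yellow [(array([ 0.6327, -0.0093,  0.066 ]), np.float64(0.0389))]
tray ((401.43011474609375, -286.9146423339844), (84.76974487304688, 32.20551681518555), 88.63004302978516)
tray ((377.7021789550781, -498.9136962890625), (83.12976837158203, 10.713099479675293), 5.2133965492248535)
tray ((444.98541259765625, -212.9613494873047), (9.342144966125488, 101.97219848632812), 88.62764739990234)
tray ((511.588134765625, -327.69873046875), (23.71217918395996, 180.59130859375), 87.06809997558594)
tray ((634.2470703125, -493.5492248535156), (128.74313354492188, 10.609066009521484), 8.855369567871094)
pan ((529.9552612304688, 273.4475402832031), (107.66735076904297, 106.9887924194336), 89.58155059814453)
case ((384.4774475097656, 491.260498046875), (16.913740158081055, 84.94081115722656), 89.14054107666016)
case ((500.11590576171875, 272.4677734375), 
[... 1113 characters left out ...]
, (75.20298767089844, 9.415549278259277), 22.147640228271484)
pan ((534.3974609375, 275.1719970703125), (108.66410827636719, 105.13768768310547), 86.44674682617188)
case ((685.091064453125, 436.13397216796875), (76.89573669433594, 18.64005470275879), 22.147701263427734)
case ((507.6283874511719, 274.02239990234375), (148.88027954101562, 210.33033752441406), 88.04680633544922)
case ((383.1365966796875, 502.0054931640625), (27.49594497680664, 103.70560455322266), 78.91216278076172)
panel ((816.9938354492188, 30.857372283935547), (58.65435028076172, 61.55851364135742), 86.41455841064453)
panel ((683.1597290039062, -1.2210235595703125), (9.574737548828125, 238.93258666992188), 7.904288291931152)
```

```bash
cat > go.py <<'E'
import sys
from cell import *
import numpy as np
from scipy.spatial.transform import Rotation as Ro
s=observe(); T=Ro.from_euler("xyz",s["tool_rot"]); p=s["tool_pos"]
print("t",round(float(s["time"]),2),"p",np.round(p,4),"rot",np.round(s["tool_rot"],3),"open",round(float(s["opening"]),3),"grip",round(float(s["grip_force"]),1))
for a in sys.argv[1:]:
    print(a,"travel",np.round(T.inv().apply(np.array(eval(a))-p),4))
D=Ro.from_euler("xyz",[np.pi,0,3.28]); print("dr",np.round((T.inv()*D).as_rotvec(degrees=True),2))
E
python3 go.py .579,-.016,.22
```

```text
t 0.1 p [0.2375 0.4679 0.2261] rot [-3.14  -0.     2.672] open 0.092 grip 0.0
.579,-.016,.22 travel [-0.5236 -0.2768  0.0064]
dr [-7.000e-02 -3.000e-02 -3.485e+01]
```

Request:
{"name": "arm_command", "arguments": {"fingers": [-0.5,-0.5,-0.5,-0.5,-0.5,-0.5,-0.5,-0.5], "travel": [[-0.035,-0.018,0],[-0.07,-0.037,0],[-0.105,-0.055,0],[-0.14,-0.074,0],[-0.175,-0.092,0],[-0.21,-0.111,0],[-0.245,-0.13,0],[-0.26,-0.138,0]], "dr": [[0,0,-5],[0,0,-10],[0,0,-15],[0,0,-20],[0,0,-25],[0,0,-30],[0,0,-34.8],[0,0,-34.8]], "squeeze": 20}}

```text
time: 0.77
tool_pos: [0.4089, 0.2239, 0.2265]
tool_rot: [-3.14, 0.0, -3.002]
contact_force: [0.8, 0.3, 0.3]
opening: 0.0687
grip_force: 0.0
```

```bash
python3 go.py .579,-.016,.22
```

```text
t 0.77 p [0.4089 0.2239 0.2265] rot [-3.14   0.    -3.002] open 0.069 grip 0.0
.579,-.016,.22 travel [-0.135  -0.2612  0.0069]
dr [-0.08  0.02  0.08]
```

Request:
{"name": "arm_command", "arguments": {"fingers": [-0.5,-0.5,-0.5,-0.5,-0.5,-0.5,-0.5,-0.5], "travel": [[-0.135,-0.261,0.006],[-0.135,-0.261,0.006],[-0.135,-0.261,0.006],[-0.135,-0.261,0.006],[-0.135,-0.261,0.006],[-0.135,-0.261,0.006],[-0.135,-0.261,0.006],[-0.135,-0.261,0.006]], "dr": [[0,0,0],[0,0,0],[0,0,0],[0,0,0],[0,0,0],[0,0,0],[0,0,0],[0,0,0]]}}

```text
time: 1.43
tool_pos: [0.5793, -0.0186, 0.2194]
tool_rot: [-3.139, 0.0, -3.009]
contact_force: [-0.2, 0.3, -0.2]
opening: 0.0685
grip_force: 0.0
```

```bash
python3 go.py .579,-.016,.078
python3 - <<'E'
from h import *
from cell import *
c=read_camera("scene");cv2.imwrite("pics/s1.png",cv2.resize(c["color"][90:260,140:360],None,fx=3,fy=3))
E
```

```text
t 1.43 p [ 0.5793 -0.0186  0.2194] rot [-3.139  0.    -3.009] open 0.069 grip 0.0
.579,-.016,.078 travel [0.     0.003  0.1414]
dr [-0.13  0.02 -0.34]
```

View pics/s1.png

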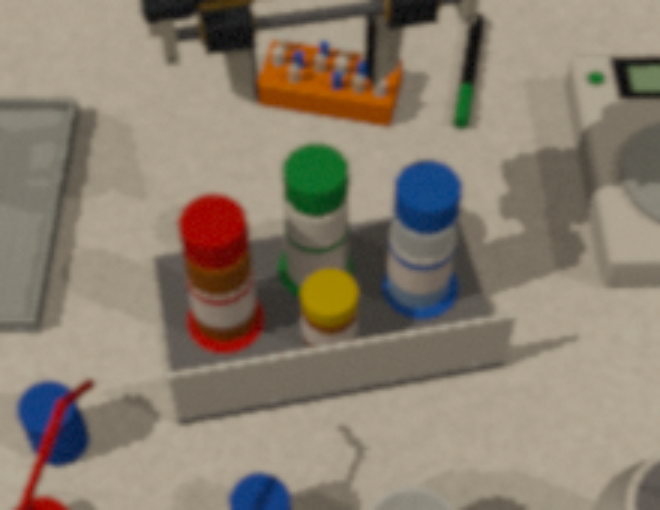

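The fingers (crop columns 240 and 385) straddle the green cap (column 315). I'll descend and grip.

Request:
{"name": "arm_command", "arguments": {"fingers": [-0.5,-0.5,-0.5,-0.5,-0.5,0.2,0.2,0.2], "travel": [[0,0.002,0.035],[0,0.002,0.07],[0,0.002,0.105],[0,0.002,0.13],[0,0.002,0.142],[0,0.002,0.142],[0,0.002,0.142],[0,0.002,0.142]], "dr": [[0,0,0],[0,0,0],[0,0,0],[0,0,0],[0,0,0],[0,0,0],[0,0,0],[0,0,0]], "squeeze": 20}}

```text
time: 2.15
tool_pos: [0.5768, -0.0103, 0.08]
tool_rot: [-3.141, 0.002, -3.003]
contact_force: [0.1, -0.3, 0.7]
opening: 0.0536
grip_force: 0.6
```

Request:
{"name": "arm_command", "arguments": {"fingers": [0.2,0.2,0.2,0.2], "travel": [[0,0,0],[0,0,0],[0,0,0],[0,0,-0.002]], "dr": [[0,0,0],[0,0,0],[0,0,0],[0,0,0]]}}

```text
time: 2.48
tool_pos: [0.5764, -0.0106, 0.0812]
tool_rot: [3.142, 0.001, -3.004]
contact_force: [0.3, -0.1, -2.5]
opening: 0.046
grip_force: 19.7
```

```bash
python3 go.py .579,-.016,.24 .439,-.268,.24 .439,-.268,.072
```

```text
t 2.48 p [ 0.5764 -0.0106  0.0812] rot [ 3.142e+00  1.000e-03 -3.004e+00] open 0.046 grip 19.7
.579,-.016,.24 travel [-0.002  -0.0057 -0.1588]
.439,-.268,.24 travel [ 0.1712 -0.2361 -0.1589]
.439,-.268,.072 travel [ 0.1714 -0.2362  0.0091]
dr [ 0.    0.05 -0.06]
```

Request:
{"name": "arm_command", "arguments": {"fingers": [0.2,0.2,0.2,0.2,0.2,0.2,0.2,0.2], "travel": [[0,0,-0.02],[0,0,-0.05],[0,0,-0.085],[0,0,-0.12],[0,0,-0.145],[0,0,-0.16],[0.01,-0.02,-0.16],[0.03,-0.045,-0.16]], "dr": [[0,0,0],[0,0,0],[0,0,0],[0,0,0],[0,0,0],[0,0,0],[0,0,0],[0,0,0]]}}

```text
time: 3.15
tool_pos: [0.5537, -0.0581, 0.2415]
tool_rot: [3.141, 0.003, -3.001]
contact_force: [0.2, -1.3, -2.7]
opening: 0.0462
grip_force: 19.8
```

Request:
{"name": "arm_command", "arguments": {"fingers": [0.2,0.2,0.2,0.2,0.2,0.2,0.2,0.2], "travel": [[0.02,-0.028,0],[0.042,-0.058,0],[0.064,-0.088,0],[0.086,-0.118,0],[0.108,-0.148,0],[0.128,-0.175,0],[0.141,-0.191,0],[0.141,-0.191,0]], "dr": [[0,0,0],[0,0,0],[0,0,0],[0,0,0],[0,0,0],[0,0,0],[0,0,0],[0,0,0]]}}

```text
time: 3.82
tool_pos: [0.437, -0.2708, 0.2403]
tool_rot: [3.141, -0.002, -3.008]
contact_force: [-0.2, -0.3, -1.6]
opening: 0.0458
grip_force: 19.8
```

```bash
python3 go.py .439,-.268,.074
python3 - <<'E'
from h import *
from cell import *
c=read_camera("scene");cv2.imwrite("pics/s2.png",cv2.resize(c["color"][40:230,90:340],None,fx=3,fy=3));np.savez("s2.npz",**c)
c=read_camera("top");np.savez("t2.npz",**c);cv2.imwrite("pics/t2.png",cv2.resize(c["color"][140:320,190:430],None,fx=3,fy=3))
for n in "st":
    c=dict(np.load(n+"2.npz"));print(tops(c,"green",.013,.006),tops(c,"yellow",.066))
E
```

```text
t 3.82 p [ 0.437  -0.2708  0.2403] rot [ 3.141e+00 -2.000e-03 -3.008e+00] open 0.046 grip 19.8
.439,-.268,.074 travel [-0.0026  0.0025  0.1663]
dr [ 0.01 -0.09 -0.29]
[(array([ 0.5761, -0.0177,  0.013 ]), np.float64(0.0536)), (array([0.4176, 0.1169, 0.013 ]), np.float64(0.0335))] [(array([ 0.6354, -0.0109,  0.066 ]), np.float64(0.0395))]
[] [(array([ 0.6327, -0.0093,  0.066 ]), np.float64(0.0389))]
```

View pics/s2.png

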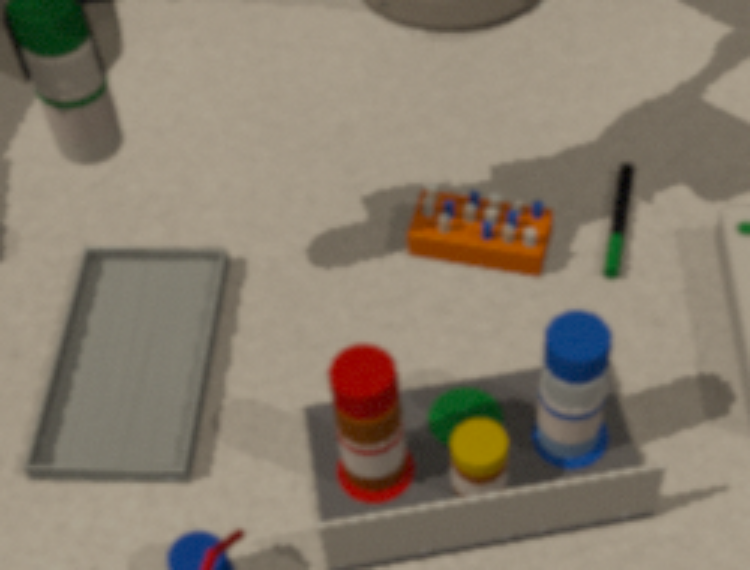

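View pics/t2.png

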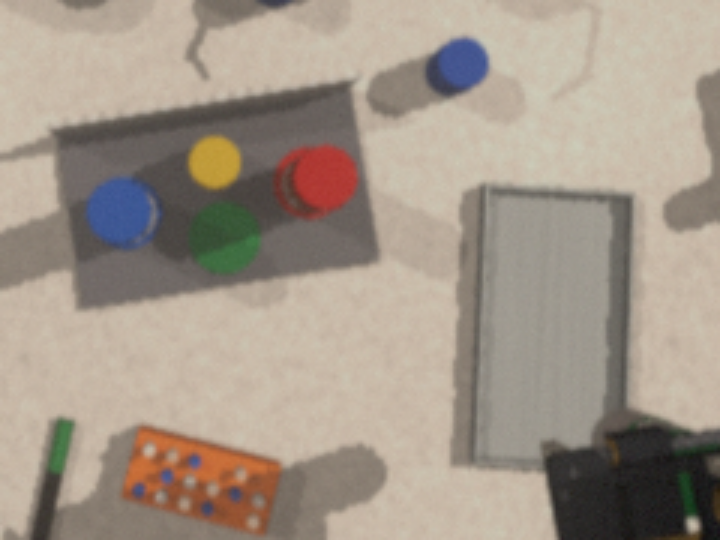

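Green hangs upright over the tray area. The green coaster is visible at top px (265,219), and the tray corners at (351,202), (401,205) and (348,294). I'll compute those positions and descend.

```bash
python3 - <<'E'
from h import *
c=dict(np.load("t2.npz"))
P=[ray(c,*p,.018) for p in((351.3,201.7),(400.7,205),(347.7,294.3))]
print(np.round(P,4),"ctr",(P[1]+P[2])/2); print(ray(c,265,219.3,.013))
E
python3 go.py .442,-.268,.074
```

```text
[[ 0.612  -0.2242  0.018 ]
 [ 0.6012 -0.3411  0.018 ]
 [ 0.3958 -0.2064  0.018 ]] ctr [ 0.49849423 -0.27373558  0.018     ]
[ 0.5754075  -0.01791496  0.013     ]
t 3.92 p [ 0.4387 -0.2679  0.2403] rot [ 3.14  -0.    -3.006] open 0.046 grip 19.8
.442,-.268,.074 travel [-0.0033 -0.0008  0.1663]
dr [ 0.09 -0.02 -0.16]
```

Request:
{"name": "arm_command", "arguments": {"fingers": [0.2,0.2,0.2,0.2,0.2,0.2,0.2,0.2], "travel": [[0,0,0.03],[0,0,0.06],[0,0,0.09],[0,0,0.12],[0,0,0.145],[0,0,0.158],[0,0,0.163],[0,0,0.166]], "dr": [[0,0,0],[0,0,0],[0,0,0],[0,0,0],[0,0,0],[0,0,0],[0,0,0],[0,0,0]]}}

```text
time: 4.58
tool_pos: [0.4396, -0.2665, 0.074]
tool_rot: [3.14, -0.001, -3.003]
contact_force: [-0.4, -1.0, -1.8]
opening: 0.0458
grip_force: 19.8
```

Request:
{"name": "arm_command", "arguments": {"fingers": [0.2,0.2,0.2,0.2], "travel": [[0,0,0.0005],[0,0,0.001],[0,0,0.0015],[0,0,0.0015]], "dr": [[0,0,0],[0,0,0],[0,0,0],[0,0,0]]}}

```text
time: 4.92
tool_pos: [0.4397, -0.2681, 0.0741]
tool_rot: [-3.14, 0.001, -3.004]
contact_force: [0.3, -0.8, -1.6]
opening: 0.0457
grip_force: 19.8
```

Request:
{"name": "arm_command", "arguments": {"fingers": [0.2,0.2,0.2,0.2,0.2,0.2], "travel": [[0,0,0.001],[0,0,0.002],[0,0,0.003],[0,0,0.003],[0,0,0.003],[0,0,0.003]], "dr": [[0,0,0],[0,0,0],[0,0,0],[0,0,0],[0,0,0],[0,0,0]]}}

```text
time: 5.42
tool_pos: [0.4397, -0.2686, 0.0711]
tool_rot: [-3.14, 0.001, -3.004]
contact_force: [-1.5, -1.4, 5.5]
opening: 0.0457
grip_force: 20.0
```

Request:
{"name": "arm_command", "arguments": {"fingers": [-0.4,-0.5,-0.5,-0.5,-0.5,-0.5,-0.5,-0.5], "travel": [[0,0,-0.001],[0,0,-0.001],[0,0,-0.001],[0,0,-0.001],[0,0,-0.02],[0,0,-0.06],[0,0,-0.1],[0,0,-0.135]], "dr": [[0,0,0],[0,0,0],[0,0,0],[0,0,0],[0,0,0],[0,0,0],[0,0,0],[0,0,0]]}}

```text
time: 6.08
tool_pos: [0.4392, -0.2677, 0.2072]
tool_rot: [3.142, 0.0, -3.004]
contact_force: [0.7, -0.7, -0.6]
opening: 0.0689
grip_force: 0.0
```

```bash
python3 go.py .439,-.268,.207 .615,-.085,.22
```

```text
t 6.08 p [ 0.4392 -0.2677  0.2072] rot [ 3.142  0.    -3.004] open 0.069 grip 0.0
.439,-.268,.207 travel [ 0.0002 -0.0003  0.0002]
.615,-.085,.22 travel [-0.1992  0.1569 -0.0128]
dr [ 0.    0.01 -0.04]
```

Request:
{"name": "arm_command", "arguments": {"fingers": [-0.5,-0.5,-0.5,-0.5,-0.5,-0.5,-0.5,-0.5], "travel": [[-0.03,0.023,-0.012],[-0.06,0.046,-0.012],[-0.09,0.069,-0.012],[-0.12,0.092,-0.012],[-0.15,0.116,-0.012],[-0.18,0.14,-0.012],[-0.2,0.156,-0.012],[-0.2,0.156,-0.012]], "dr": [[0,0,0],[0,0,0],[0,0,0],[0,0,0],[0,0,0],[0,0,0],[0,0,0],[0,0,0]]}}

```text
time: 6.75
tool_pos: [0.6184, -0.0816, 0.2163]
tool_rot: [3.14, 0.001, -2.999]
contact_force: [-1.1, 0.1, -0.2]
opening: 0.0687
grip_force: 0.0
```

Request:
{"name": "arm_command", "arguments": {"fingers": [-0.5,-0.5], "travel": [[0,0,0],[0,0,0]], "dr": [[0,0,0],[0,0,0]]}}

```text
time: 6.92
tool_pos: [0.6154, -0.0863, 0.2168]
tool_rot: [3.141, -0.001, -3.004]
contact_force: [-0.1, -0.5, 0.1]
opening: 0.0688
grip_force: 0.0
```

```bash
python3 go.py .616,-.086,.08
```

```text
t 6.92 p [ 0.6154 -0.0863  0.2168] rot [ 3.141e+00 -1.000e-03 -3.004e+00] open 0.069 grip 0.0
.616,-.086,.08 travel [-0.0008  0.0002  0.1368]
dr [ 0.01 -0.07 -0.04]
```

Request:
{"name": "arm_command", "arguments": {"fingers": [-0.5,-0.5,-0.5,-0.5,-0.5,-0.5,0.2,0.2], "travel": [[0,0,0.03],[0,0,0.06],[0,0,0.09],[0,0,0.115],[0,0,0.13],[0,0,0.137],[0,0,0.137],[0,0,0.137]], "dr": [[0,0,0],[0,0,0],[0,0,0],[0,0,0],[0,0,0],[0,0,0],[0,0,0],[0,0,0]]}}

```text
time: 7.58
tool_pos: [0.616, -0.0869, 0.0811]
tool_rot: [-3.141, 0.001, -3.005]
contact_force: [0.5, -0.5, -0.1]
opening: 0.0597
grip_force: 0.0
```

Request:
{"name": "arm_command", "arguments": {"fingers": [0.2,0.2,0.2,0.2,0.2], "travel": [[0,0,0],[0,0,0],[0,0,0],[0,0,0],[0,0,0]], "dr": [[0,0,0],[0,0,0],[0,0,0],[0,0,0],[0,0,0]]}}

```text
time: 8.0
tool_pos: [0.6169, -0.0864, 0.0818]
tool_rot: [-3.14, 0.003, -3.004]
contact_force: [-0.6, -1.6, 6.4]
opening: 0.0454
grip_force: 20.0
```

```bash
python3 go.py .504,-.272,.245
```

```text
t 8.0 p [ 0.6169 -0.0864  0.0818] rot [-3.140e+00  3.000e-03 -3.004e+00] open 0.045 grip 20.0
.504,-.272,.245 travel [ 0.1368 -0.1686 -0.1633]
dr [-0.09  0.16 -0.04]
```

Request:
{"name": "arm_command", "arguments": {"fingers": [0.2,0.2,0.2,0.2,0.2,0.2,0.2,0.2], "travel": [[0,0,-0.02],[0,0,-0.05],[0,0,-0.085],[0,0,-0.12],[0,0,-0.145],[0,0,-0.16],[0.015,-0.018,-0.16],[0.035,-0.043,-0.16]], "dr": [[0,0,0],[0,0,0],[0,0,0],[0,0,0],[0,0,0],[0,0,0],[0,0,0],[0,0,0]]}}

```text
time: 8.67
tool_pos: [0.5879, -0.1316, 0.2411]
tool_rot: [3.141, 0.002, -3.0]
contact_force: [0.1, -0.9, -3.0]
opening: 0.0456
grip_force: 20.0
```

Request:
{"name": "arm_command", "arguments": {"fingers": [0.2,0.2,0.2,0.2,0.2,0.2,0.2,0.2], "travel": [[0.02,-0.025,0],[0.042,-0.051,0],[0.064,-0.078,0],[0.085,-0.105,0],[0.097,-0.12,0],[0.102,-0.126,0],[0.102,-0.126,0],[0.102,-0.126,0]], "dr": [[0,0,0],[0,0,0],[0,0,0],[0,0,0],[0,0,0],[0,0,0],[0,0,0],[0,0,0]]}}

```text
time: 9.33
tool_pos: [0.5036, -0.2715, 0.24]
tool_rot: [3.14, 0.0, -3.004]
contact_force: [0.5, -0.6, -2.2]
opening: 0.0454
grip_force: 20.0
```

```bash
python3 go.py .504,-.272,.073
python3 - <<'E'
from h import *
from cell import *
c=read_camera("scene");print(tops(c,"green",.124),tops(c,"red",.013,.006),tops(c,"yellow",.066))
c=read_camera("top");print(tops(c,"red",.013,.006),tops(c,"yellow",.066))
E
```

```text
t 9.33 p [ 0.5036 -0.2715  0.24  ] rot [ 3.14   0.    -3.004] open 0.045 grip 20.0
.504,-.272,.073 travel [-0.0003 -0.0008  0.167 ]
dr [ 0.07  0.01 -0.07]
[(array([ 0.4434, -0.2621,  0.124 ]), np.float64(0.0327))] [(array([ 0.6198, -0.0856,  0.013 ]), np.float64(0.0583))] [(array([ 0.6341, -0.0109,  0.066 ]), np.float64(0.0389))]
[(array([ 0.6185, -0.085 ,  0.013 ]), np.float64(0.0578))] [(array([ 0.6327, -0.0093,  0.066 ]), np.float64(0.0389))]
```

Request:
{"name": "arm_command", "arguments": {"fingers": [0.2,0.2,0.2,0.2,0.2,0.2,0.2,0.2], "travel": [[0,0,0.03],[0,0,0.06],[0,0,0.09],[0,0,0.12],[0,0,0.145],[0,0,0.158],[0,0,0.163],[0,0,0.165]], "dr": [[0,0,0],[0,0,0],[0,0,0],[0,0,0],[0,0,0],[0,0,0],[0,0,0],[0,0,0]]}}

```text
time: 10.1
tool_pos: [0.5038, -0.2708, 0.0743]
tool_rot: [3.14, -0.001, -3.002]
contact_force: [-1.0, -0.5, -2.9]
opening: 0.0455
grip_force: 20.0
```

Request:
{"name": "arm_command", "arguments": {"fingers": [0.2,0.2,0.2,0.2,0.2,0.2], "travel": [[0,0,0.001],[0,0,0.002],[0,0,0.0025],[0,0,0.003],[0,0,0.003],[0,0,0.003]], "dr": [[0,0,0],[0,0,0],[0,0,0],[0,0,0],[0,0,0],[0,0,0]]}}

```text
time: 10.6
tool_pos: [0.5037, -0.2723, 0.0728]
tool_rot: [-3.141, 0.001, -3.004]
contact_force: [-0.1, -0.7, 0.2]
opening: 0.0454
grip_force: 20.0
```

Contact is beginning; one more small lowering, then release.

Request:
{"name": "arm_command", "arguments": {"fingers": [0.2,0.2,-0.4,-0.5,-0.5,-0.5,-0.5,-0.5], "travel": [[0,0,0.001],[0,0,0.001],[0,0,0.001],[0,0,0.001],[0,0,0.001],[0,0,0.001],[0,0,-0.03],[0,0,-0.07]], "dr": [[0,0,0],[0,0,0],[0,0,0],[0,0,0],[0,0,0],[0,0,0],[0,0,0],[0,0,0]]}}

```text
time: 11.27
tool_pos: [0.5014, -0.2708, 0.1396]
tool_rot: [3.136, -0.006, -3.004]
contact_force: [0.7, -1.0, 0.1]
opening: 0.0689
grip_force: 0.0
```

Request:
{"name": "arm_command", "arguments": {"fingers": [-0.5,-0.5,-0.5,-0.5], "travel": [[0,0,-0.04],[0,0,-0.075],[0,0,-0.075],[0,0,-0.075]], "dr": [[0,0,0],[0,0,0],[0,0,0],[0,0,0]]}}

```text
time: 11.6
tool_pos: [0.5043, -0.2727, 0.2194]
tool_rot: [-3.138, 0.004, -3.004]
contact_force: [-0.4, -0.0, 0.1]
opening: 0.0686
grip_force: 0.0
```

```bash
python3 go.py .597,.060,.215
```

```text
t 11.6 p [ 0.5043 -0.2727  0.2194] rot [-3.138  0.004 -3.004] open 0.069 grip 0.0
.597,.060,.215 travel [-0.1374  0.3169  0.0039]
dr [-0.2   0.21 -0.05]
```

Request:
{"name": "arm_command", "arguments": {"fingers": [-0.5,-0.5,-0.5,-0.5,-0.5,-0.5,-0.5,-0.5], "travel": [[-0.016,0.037,0],[-0.032,0.074,0],[-0.048,0.111,0],[-0.064,0.148,0],[-0.08,0.185,0],[-0.096,0.222,0],[-0.112,0.259,0],[-0.128,0.296,0]], "dr": [[0,0,0],[0,0,0],[0,0,0],[0,0,0],[0,0,0],[0,0,0],[0,0,0],[0,0,0]]}}

```text
time: 12.27
tool_pos: [0.589, 0.0407, 0.2152]
tool_rot: [3.141, -0.003, -3.004]
contact_force: [0.3, 0.3, 0.0]
opening: 0.0683
grip_force: 0.0
```

Request:
{"name": "arm_command", "arguments": {"fingers": [-0.5,-0.5,-0.5,-0.5], "travel": [[-0.009,0.02,0],[-0.009,0.02,0],[-0.009,0.02,0],[-0.009,0.02,0]], "dr": [[0,0,0],[0,0,0],[0,0,0],[0,0,0]]}}

```text
time: 12.6
tool_pos: [0.5951, 0.0591, 0.2158]
tool_rot: [-3.142, -0.003, -3.004]
contact_force: [-0.1, 0.3, 0.6]
opening: 0.0691
grip_force: 0.0
```

```bash
python3 go.py .597,.059,.08
```

```text
t 12.6 p [0.5951 0.0591 0.2158] rot [-3.142e+00 -3.000e-03 -3.004e+00] open 0.069 grip 0.0
.597,.059,.08 travel [-0.0022 -0.0004  0.1358]
dr [-0.   -0.15 -0.05]
```

Request:
{"name": "arm_command", "arguments": {"fingers": [-0.5,-0.5,-0.5,-0.5,-0.5,-0.5,0.2,0.2], "travel": [[-0.001,0,0.03],[-0.001,0,0.06],[-0.001,0,0.09],[-0.001,0,0.115],[-0.001,0,0.13],[-0.001,0,0.136],[-0.001,0,0.136],[-0.001,0,0.136]], "dr": [[0,0,0],[0,0,0],[0,0,0],[0,0,0],[0,0,0],[0,0,0],[0,0,0],[0,0,0]]}}

```text
time: 13.27
tool_pos: [0.5971, 0.0589, 0.0818]
tool_rot: [-3.141, 0.001, -3.005]
contact_force: [-0.6, 0.5, 0.5]
opening: 0.0596
grip_force: 0.0
```

Request:
{"name": "arm_command", "arguments": {"fingers": [0.2,0.2,0.2,0.2,0.2], "travel": [[0,0,0],[0,0,0],[0,0,0],[0,0,0],[0,0,0]], "dr": [[0,0,0],[0,0,0],[0,0,0],[0,0,0],[0,0,0]]}}

```text
time: 13.68
tool_pos: [0.5977, 0.0596, 0.0826]
tool_rot: [-3.141, 0.003, -3.004]
contact_force: [-0.1, -2.5, 6.4]
opening: 0.0459
grip_force: 19.9
```

```bash
python3 go.py .569,-.2774,.24
```

```text
t 13.68 p [0.5977 0.0596 0.0826] rot [-3.141e+00  3.000e-03 -3.004e+00] open 0.046 grip 19.9
.569,-.2774,.24 travel [ 0.0743 -0.33   -0.1573]
dr [-0.05  0.16 -0.04]
```

Request:
{"name": "arm_command", "arguments": {"fingers": [0.2,0.2,0.2,0.2,0.2,0.2,0.2,0.2], "travel": [[0,0,-0.02],[0,0,-0.05],[0,0,-0.085],[0,0,-0.12],[0,0,-0.145],[0,0,-0.16],[0.004,-0.02,-0.16],[0.01,-0.05,-0.16]], "dr": [[0,0,0],[0,0,0],[0,0,0],[0,0,0],[0,0,0],[0,0,0],[0,0,0],[0,0,0]]}}

```text
time: 14.35
tool_pos: [0.5939, 0.011, 0.2424]
tool_rot: [3.141, 0.002, -3.0]
contact_force: [1.2, -0.4, -2.8]
opening: 0.0453
grip_force: 19.9
```

Request:
{"name": "arm_command", "arguments": {"fingers": [0.2,0.2,0.2,0.2,0.2,0.2,0.2,0.2], "travel": [[0.007,-0.035,0],[0.015,-0.071,0],[0.023,-0.108,0],[0.031,-0.145,0],[0.039,-0.182,0],[0.047,-0.219,0],[0.055,-0.25,0],[0.06,-0.27,0]], "dr": [[0,0,0],[0,0,0],[0,0,0],[0,0,0],[0,0,0],[0,0,0],[0,0,0],[0,0,0]]}}

```text
time: 15.02
tool_pos: [0.5702, -0.2698, 0.2404]
tool_rot: [3.141, -0.001, -3.006]
contact_force: [0.0, -0.2, -1.4]
opening: 0.0455
grip_force: 19.9
```

Request:
{"name": "arm_command", "arguments": {"fingers": [0.2,0.2,0.2,0.2], "travel": [[0.002,-0.009,0],[0.002,-0.009,0],[0.002,-0.009,0],[0.002,-0.009,0]], "dr": [[0,0,0],[0,0,0],[0,0,0],[0,0,0]]}}

```text
time: 15.35
tool_pos: [0.5709, -0.2741, 0.2411]
tool_rot: [3.14, -0.0, -3.002]
contact_force: [0.1, 0.7, -1.2]
opening: 0.0457
grip_force: 19.9
```

```bash
python3 go.py .571,-.2774,.074
python3 - <<'E'
from h import *
from cell import *
c=read_camera("scene");print(tops(c,"green",.124),tops(c,"red",.124),tops(c,"blue",.013,.006),tops(c,"yellow",.066))
c=read_camera("top");print(tops(c,"blue",.013,.006),tops(c,"yellow",.066))
E
```

```text
t 15.35 p [ 0.5709 -0.2741  0.2411] rot [ 3.14  -0.    -3.002] open 0.046 grip 19.9
.571,-.2774,.074 travel [ 0.0004 -0.0035  0.1671]
dr [ 0.06 -0.    0.04]
[(array([ 0.4483, -0.2647,  0.124 ]), np.float64(0.0409))] [(array([ 0.506, -0.267,  0.124]), np.float64(0.0385))] [(array([ 0.7913, -0.0621,  0.013 ]), np.float64(0.0325)), (array([ 0.7146, -0.1899,  0.013 ]), np.float64(0.0224)), (array([0.6903, 0.4334, 0.013 ]), np.float64(0.0489)), (array([0.6579, 0.4225, 0.013 ]), np.float64(0.0119)), (array([0.6207, 0.0567, 0.013 ]), np.float64(0.0227)), (array([0.5977, 0.0727, 0.013 ]), np.float64(0.0408)), (array([0.5938, 0.055 , 0.013 ]), np.float64(0.0465))] [(array([ 0.6354, -0.0109,  0.066 ]), np.float64(0.0395))]
[(array([0.5976, 0.0613, 0.013 ]), np.float64(0.0547)), (array([0.707 , 0.4438, 0.013 ]), np.float64(0.0445))] [(array([ 0.6327, -0.0093,  0.066 ]), np.float64(0.0389))]
```

Request:
{"name": "arm_command", "arguments": {"fingers": [0.2,0.2,0.2,0.2,0.2,0.2,0.2,0.2], "travel": [[0,-0.001,0.03],[0,-0.002,0.06],[0,-0.002,0.09],[0,-0.002,0.12],[0,-0.002,0.145],[0,-0.002,0.158],[0,-0.002,0.163],[0,-0.002,0.165]], "dr": [[0,0,0],[0,0,0],[0,0,0],[0,0,0],[0,0,0],[0,0,0],[0,0,0],[0,0,0]]}}

```text
time: 16.12
tool_pos: [0.5709, -0.2767, 0.0755]
tool_rot: [3.14, -0.001, -3.003]
contact_force: [-0.6, 0.2, -2.4]
opening: 0.0457
grip_force: 19.9
```

Request:
{"name": "arm_command", "arguments": {"fingers": [0.2,0.2,0.2,0.2,0.2,0.2], "travel": [[0,0,0.001],[0,0,0.002],[0,0,0.003],[0,0,0.003],[0,0,0.003],[0,0,0.003]], "dr": [[0,0,0],[0,0,0],[0,0,0],[0,0,0],[0,0,0],[0,0,0]]}}

```text
time: 16.62
tool_pos: [0.571, -0.2781, 0.0737]
tool_rot: [-3.141, 0.001, -3.004]
contact_force: [0.8, 0.2, -0.1]
opening: 0.0457
grip_force: 19.9
```

Request:
{"name": "arm_command", "arguments": {"fingers": [0.2,0.2,-0.4,-0.5,-0.5,-0.5,-0.5,-0.5], "travel": [[0,0,0.001],[0,0,0.001],[0,0,0.001],[0,0,0.001],[0,0,0.001],[0,0,0.001],[0,0,-0.03],[0,0,-0.07]], "dr": [[0,0,0],[0,0,0],[0,0,0],[0,0,0],[0,0,0],[0,0,0],[0,0,0],[0,0,0]]}}

```text
time: 17.28
tool_pos: [0.5688, -0.2766, 0.14]
tool_rot: [3.136, -0.007, -3.004]
contact_force: [1.0, -0.1, 0.1]
opening: 0.0689
grip_force: 0.0
```

Request:
{"name": "arm_command", "arguments": {"fingers": [-0.5,-0.5,-0.5,-0.5], "travel": [[0,0,-0.04],[0,0,-0.075],[0,0,-0.075],[0,0,-0.075]], "dr": [[0,0,0],[0,0,0],[0,0,0],[0,0,0]]}}

```text
time: 17.62
tool_pos: [0.5718, -0.2785, 0.2207]
tool_rot: [-3.138, 0.004, -3.004]
contact_force: [-0.2, 0.7, -1.2]
opening: 0.069
grip_force: 0.0
```

```bash
python3 go.py .632,-.010,.22
```

```text
t 17.62 p [ 0.5718 -0.2785  0.2207] rot [-3.138  0.004 -3.004] open 0.069 grip 0.0
.632,-.010,.22 travel [-0.0965  0.2577  0.0003]
dr [-0.19  0.23 -0.05]
```

Request:
{"name": "arm_command", "arguments": {"fingers": [-0.5,-0.5,-0.5,-0.5,-0.5,-0.5,-0.5,-0.5], "travel": [[-0.014,0.037,0],[-0.028,0.074,0],[-0.042,0.111,0],[-0.056,0.148,0],[-0.07,0.185,0],[-0.083,0.222,0],[-0.092,0.247,0],[-0.096,0.258,0]], "dr": [[0,0,0],[0,0,0],[0,0,0],[0,0,0],[0,0,0],[0,0,0],[0,0,0],[0,0,0]]}}

```text
time: 18.28
tool_pos: [0.6301, -0.005, 0.216]
tool_rot: [3.139, -0.003, -3.0]
contact_force: [0.3, 0.2, -0.1]
opening: 0.0682
grip_force: 0.0
```

Request:
{"name": "arm_command", "arguments": {"fingers": [-0.5,-0.5,-0.5], "travel": [[0,0,0],[0,0,0],[0,0,0]], "dr": [[0,0,0],[0,0,0],[0,0,0]]}}

```text
time: 18.53
tool_pos: [0.6302, -0.0109, 0.2174]
tool_rot: [-3.141, -0.001, -3.005]
contact_force: [-0.2, 0.5, 0.2]
opening: 0.0689
grip_force: 0.0
```

```bash
python3 go.py .633,-.010,.028
python3 - <<'E'
from h import *
from cell import *
c=read_camera("scene");cv2.imwrite("pics/s3.png",cv2.resize(c["color"][40:230,90:340],None,fx=3,fy=3))
for k in("green","red","blue"):print(tops(c,k,.124))
c=read_camera("top")
for k in("green","red","blue"):print(tops(c,k,.124))
E
```

```text
t 18.53 p [ 0.6302 -0.0109  0.2174] rot [-3.141e+00 -1.000e-03 -3.005e+00] open 0.069 grip 0.0
.633,-.010,.028 travel [-0.0032  0.0005  0.1894]
dr [-0.01 -0.08 -0.12]
[(array([ 0.4452, -0.2661,  0.124 ]), np.float64(0.0411))]
[(array([ 0.5079, -0.2694,  0.124 ]), np.float64(0.0453))]
[(array([ 0.8647, -0.4017,  0.124 ]), np.float64(0.0182)), (array([ 0.5734, -0.2756,  0.124 ]), np.float64(0.0436))]
[(array([ 0.4404, -0.2678,  0.124 ]), np.float64(0.0442))]
[(array([ 0.5031, -0.2689,  0.124 ]), np.float64(0.0474))]
[(array([ 0.5705, -0.2768,  0.124 ]), np.float64(0.0447))]
```

View pics/s3.png

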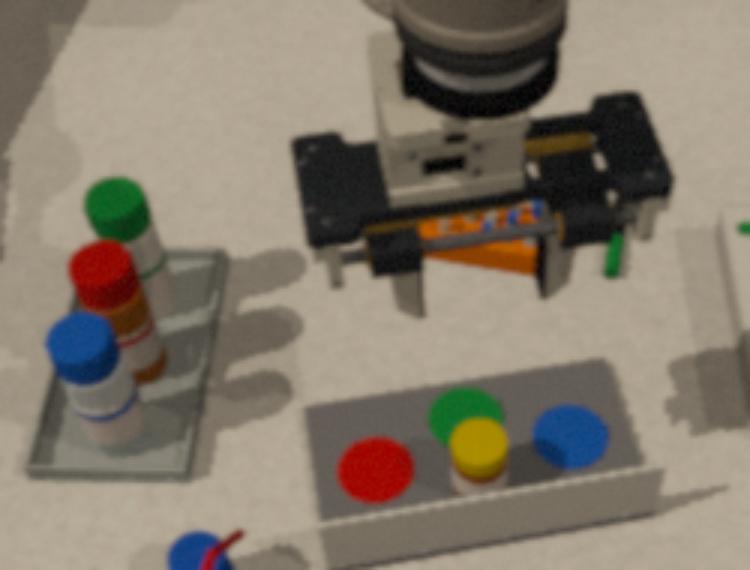

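All three bottles are upright in the tray, at crop px (130,240), (120,310) and (95,380), and the fingers straddle the jar (480,450). Descending on the jar.

Request:
{"name": "arm_command", "arguments": {"fingers": [-0.5,-0.5,-0.5,-0.5,-0.5,-0.5,-0.5,-0.5], "travel": [[-0.002,0.001,0.03],[-0.002,0.001,0.065],[-0.002,0.001,0.1],[-0.002,0.001,0.135],[-0.002,0.001,0.165],[-0.002,0.001,0.183],[-0.002,0.001,0.192],[-0.002,0.001,0.194]], "dr": [[0,0,0],[0,0,0],[0,0,0],[0,0,0],[0,0,0],[0,0,0],[0,0,0],[0,0,0]]}}

```text
time: 19.3
tool_pos: [0.6314, -0.009, 0.0224]
tool_rot: [3.141, -0.003, -3.006]
contact_force: [-0.3, -0.2, 0.1]
opening: 0.069
grip_force: 0.0
```

Request:
{"name": "arm_command", "arguments": {"fingers": [0.3,0.3,0.3,0.3,0.3,0.3,0.3,0.3], "travel": [[0,0,0],[0,0,0],[0,0,0],[0,0,0],[0,0,0],[0,0,0],[0,0,0],[0,0,0]], "dr": [[0,0,0],[0,0,0],[0,0,0],[0,0,0],[0,0,0],[0,0,0],[0,0,0],[0,0,0]]}}

```text
time: 19.97
tool_pos: [0.6332, -0.0082, 0.0255]
tool_rot: [-3.141, 0.002, -3.004]
contact_force: [-1.7, -2.0, 7.4]
opening: 0.0401
grip_force: 20.0
```

```bash
python3 go.py .530,.273,.15
```

```text
t 19.97 p [ 0.6332 -0.0082  0.0255] rot [-3.141e+00  2.000e-03 -3.004e+00] open 0.04 grip 20.0
.530,.273,.15 travel [ 0.0634  0.2926 -0.1249]
dr [-0.05  0.12 -0.04]
```

Request:
{"name": "arm_command", "arguments": {"fingers": [0.3,0.3,0.3,0.3,0.3,0.3,0.3,0.3], "travel": [[0,0,-0.02],[0,0,-0.05],[0,0,-0.085],[0,0,-0.115],[0,0.005,-0.13],[0.005,0.02,-0.13],[0.011,0.05,-0.13],[0.018,0.085,-0.13]], "dr": [[0,0,0],[0,0,0],[0,0,0],[0,0,0],[0,0,0],[0,0,0],[0,0,0],[0,0,0]]}}

```text
time: 20.63
tool_pos: [0.6015, 0.0741, 0.1526]
tool_rot: [3.141, -0.002, -3.007]
contact_force: [0.4, 0.2, -1.2]
opening: 0.0397
grip_force: 20.0
```

Request:
{"name": "arm_command", "arguments": {"fingers": [0.3,0.3,0.3,0.3,0.3,0.3,0.3,0.3], "travel": [[0.008,0.036,0],[0.016,0.072,0],[0.024,0.108,0],[0.032,0.144,0],[0.039,0.178,0],[0.044,0.2,0],[0.045,0.207,0],[0.045,0.207,0]], "dr": [[0,0,0],[0,0,0],[0,0,0],[0,0,0],[0,0,0],[0,0,0],[0,0,0],[0,0,0]]}}

```text
time: 21.3
tool_pos: [0.5277, 0.2747, 0.1526]
tool_rot: [-3.141, -0.003, -3.0]
contact_force: [0.6, -0.1, -2.3]
opening: 0.0396
grip_force: 20.0
```

Request:
{"name": "arm_command", "arguments": {"fingers": [0.3,0.3,0.3], "travel": [[0,0,0],[0,0,0],[0,0,0]], "dr": [[0,0,0],[0,0,0],[0,0,0]]}}

```text
time: 21.55
tool_pos: [0.5303, 0.2714, 0.1539]
tool_rot: [-3.141, -0.0, -3.006]
contact_force: [-0.0, -0.0, -0.6]
opening: 0.0393
grip_force: 20.0
```

```bash
python3 go.py .530,.273,.066
```

```text
t 21.55 p [0.5303 0.2714 0.1539] rot [-3.141 -0.    -3.006] open 0.039 grip 20.0
.530,.273,.066 travel [0.0001 0.0017 0.0879]
dr [-0.02 -0.03 -0.15]
```

Request:
{"name": "arm_command", "arguments": {"fingers": [0.3,0.3,0.3,0.3,0.3,0.3,0.3,0.3], "travel": [[0,0.001,0.03],[0,0.002,0.055],[0,0.002,0.073],[0,0.002,0.08],[0,0.002,0.083],[0,0.002,0.085],[0,0.002,0.086],[0,0.002,0.086]], "dr": [[0,0,0],[0,0,0],[0,0,0],[0,0,0],[0,0,0],[0,0,0],[0,0,0],[0,0,0]]}}

```text
time: 22.22
tool_pos: [0.5305, 0.2747, 0.0693]
tool_rot: [3.141, 0.002, -3.004]
contact_force: [-0.3, -0.0, -2.1]
opening: 0.0398
grip_force: 20.0
```

Request:
{"name": "arm_command", "arguments": {"fingers": [0.3,0.3,0.3,0.3,0.3,0.3], "travel": [[0,0,0.001],[0,0,0.002],[0,0,0.0025],[0,0,0.0025],[0,0,0.0025],[0,0,0.0025]], "dr": [[0,0,0],[0,0,0],[0,0,0],[0,0,0],[0,0,0],[0,0,0]]}}

```text
time: 22.72
tool_pos: [0.5297, 0.2747, 0.0658]
tool_rot: [3.141, 0.0, -3.004]
contact_force: [0.6, 0.5, -0.7]
opening: 0.0395
grip_force: 20.0
```

Request:
{"name": "arm_command", "arguments": {"fingers": [0.3,0.3,0.3,0.3,0.3,0.3], "travel": [[0,0,0.0005],[0,0,0.001],[0,0,0.0015],[0,0,0.0015],[0,0,0.0015],[0,0,0.0015]], "dr": [[0,0,0],[0,0,0],[0,0,0],[0,0,0],[0,0,0],[0,0,0]]}}

```text
time: 23.22
tool_pos: [0.5298, 0.2748, 0.0655]
tool_rot: [3.141, 0.001, -3.004]
contact_force: [-3.8, -0.9, 7.2]
opening: 0.0394
grip_force: 20.0
```

Contact; release and lift.

Request:
{"name": "arm_command", "arguments": {"fingers": [-0.3,-0.5,-0.5,-0.5,-0.5,-0.5,-0.5,-0.5], "travel": [[0,0,0],[0,0,0],[0,0,0],[0,0,0],[0,0,0],[0,0,-0.02],[0,0,-0.055],[0,0,-0.09]], "dr": [[0,0,0],[0,0,0],[0,0,0],[0,0,0],[0,0,0],[0,0,0],[0,0,0],[0,0,0]]}}

```text
time: 23.88
tool_pos: [0.5288, 0.2743, 0.154]
tool_rot: [-3.141, -0.003, -3.004]
contact_force: [1.0, 0.5, -0.1]
opening: 0.0691
grip_force: 0.0
```

Request:
{"name": "arm_command", "arguments": {"fingers": [-0.5,-0.5,-0.5,-0.5,-0.5,-0.5,-0.5,-0.5], "travel": [[0,0,-0.035],[0,-0.02,-0.065],[0,-0.055,-0.065],[0,-0.09,-0.065],[0,-0.13,-0.065],[0,-0.17,-0.065],[0,-0.2,-0.065],[0,-0.2,-0.065]], "dr": [[0,0,0],[0,0,0],[0,0,0],[0,0,0],[0,0,0],[0,0,0],[0,0,0],[0,0,0]]}}

```text
time: 24.55
tool_pos: [0.5579, 0.0712, 0.2191]
tool_rot: [-3.14, 0.0, -3.009]
contact_force: [0.2, 0.7, -1.3]
opening: 0.069
grip_force: 0.0
```

```bash
python3 go.py .5705,-.2768,.22
python3 - <<'E'
from h import *
from cell import *
for n in("top","scene"):
    c=read_camera(n);print(tops(c,"yellow",.106))
    m=world(c);z=m[...,2];mm=((m[...,1]>.2)&(m[...,1]<.35)&(m[...,0]>.45)&(m[...,0]<.6)&(abs(z-.05)<.004)).astype(np.uint8)
    k=max(cv2.findContours(mm,cv2.RETR_EXTERNAL,cv2.CHAIN_APPROX_NONE)[0],key=len);(u,v),r=cv2.minEnclosingCircle(k);print("pan",ray(c,u,v,.05))
    for k in("green","red","blue"):print(tops(c,k,.124))
E
```

```text
t 24.55 p [0.5579 0.0712 0.2191] rot [-3.14   0.    -3.009] open 0.069 grip 0.0
.5705,-.2768,.22 travel [ 3.340e-02 -3.466e-01 -2.000e-04]
dr [-0.12  0.   -0.34]
[]
pan [0.52777081 0.32950749 0.05      ]
[(array([ 0.4414, -0.2673,  0.124 ]), np.float64(0.0444))]
[(array([ 0.5041, -0.2698,  0.124 ]), np.float64(0.0472))]
[(array([ 0.5705, -0.2768,  0.124 ]), np.float64(0.0447))]
[(array([0.5312, 0.2736, 0.106 ]), np.float64(0.0397))]
pan [0.53161444 0.27389997 0.05      ]
[(array([ 0.4452, -0.2661,  0.124 ]), np.float64(0.0411))]
[(array([ 0.5079, -0.2693,  0.124 ]), np.float64(0.0454))]
[(array([ 0.8617, -0.3985,  0.124 ]), np.float64(0.0138)), (array([ 0.5625, -0.2638,  0.124 ]), np.float64(0.0204)), (array([ 0.5704, -0.283 ,  0.124 ]), np.float64(0.0399))]
```

Request:
{"name": "arm_command", "arguments": {"fingers": [-0.5,-0.5,-0.5,-0.5,-0.5,-0.5,-0.5,-0.5], "travel": [[0.004,-0.039,0],[0.008,-0.078,0],[0.012,-0.117,0],[0.016,-0.156,0],[0.02,-0.195,0],[0.024,-0.234,0],[0.028,-0.273,0],[0.031,-0.312,0]], "dr": [[0,0,0],[0,0,0],[0,0,0],[0,0,0],[0,0,0],[0,0,0],[0,0,0],[0,0,0]]}}

```text
time: 25.32
tool_pos: [0.5696, -0.2368, 0.2192]
tool_rot: [3.141, 0.0, -3.002]
contact_force: [1.8, 0.6, 0.6]
opening: 0.069
grip_force: 0.0
```

Request:
{"name": "arm_command", "arguments": {"fingers": [-0.5,-0.5,-0.5,-0.5,-0.5], "travel": [[0.002,-0.036,0],[0.002,-0.036,0],[0.002,-0.036,0],[0.002,-0.036,0],[0.002,-0.036,0]], "dr": [[0,0,0],[0,0,0],[0,0,0],[0,0,0],[0,0,0]]}}

```text
time: 25.73
tool_pos: [0.5726, -0.2705, 0.2192]
tool_rot: [3.141, -0.0, -3.002]
contact_force: [-0.3, -0.6, 0.1]
opening: 0.0689
grip_force: 0.0
```

```bash
python3 go.py .571,-.2775,.0725
```

```text
t 25.73 p [ 0.5726 -0.2705  0.2192] rot [ 3.141 -0.    -3.002] open 0.069 grip 0.0
.571,-.2775,.0725 travel [ 0.0026 -0.0069  0.1467]
dr [ 0.05 -0.    0.08]
```

Request:
{"name": "arm_command", "arguments": {"fingers": [-0.5,-0.5,-0.5,-0.5,-0.5,-0.5,-0.5,0.2], "travel": [[0.002,-0.006,0.01],[0.002,-0.006,0.04],[0.002,-0.006,0.075],[0.002,-0.006,0.11],[0.002,-0.006,0.135],[0.002,-0.006,0.146],[0.002,-0.006,0.147],[0.002,-0.006,0.147]], "dr": [[0,0,0],[0,0,0],[0,0,0],[0,0,0],[0,0,0],[0,0,0],[0,0,0],[0,0,0]]}}

```text
time: 26.4
tool_pos: [0.5714, -0.2786, 0.0725]
tool_rot: [-3.142, 0.0, -3.003]
contact_force: [-0.2, -0.3, 0.1]
opening: 0.0654
grip_force: 0.0
```

Request:
{"name": "arm_command", "arguments": {"fingers": [0.2,0.2,0.2,0.2,0.2,0.2,0.2], "travel": [[0,0,0],[0,0,0],[0,0,0],[0,0,0],[0,0,0],[0,0,0],[0,0,0]], "dr": [[0,0,0],[0,0,0],[0,0,0],[0,0,0],[0,0,0],[0,0,0],[0,0,0]]}}

```text
time: 26.98
tool_pos: [0.5719, -0.2794, 0.0739]
tool_rot: [-3.14, 0.002, -3.004]
contact_force: [-0.5, -0.3, 5.7]
opening: 0.0453
grip_force: 20.0
```

```bash
python3 go.py .598,.061,.235
```

```text
t 26.98 p [ 0.5719 -0.2794  0.0739] rot [-3.140e+00  2.000e-03 -3.004e+00] open 0.045 grip 20.0
.598,.061,.235 travel [-0.073   0.3333 -0.1615]
dr [-0.11  0.14 -0.05]
```

Request:
{"name": "arm_command", "arguments": {"fingers": [0.2,0.2,0.2,0.2,0.2,0.2,0.2,0.2], "travel": [[0,0,-0.02],[0,0,-0.05],[0,0,-0.085],[0,0,-0.12],[0,0,-0.145],[0,0,-0.16],[-0.004,0.02,-0.16],[-0.01,0.05,-0.16]], "dr": [[0,0,0],[0,0,0],[0,0,0],[0,0,0],[0,0,0],[0,0,0],[0,0,0],[0,0,0]]}}

```text
time: 27.65
tool_pos: [0.5739, -0.2301, 0.2333]
tool_rot: [-3.139, 0.002, -3.008]
contact_force: [0.3, -0.1, -2.2]
opening: 0.0457
grip_force: 20.0
```

Request:
{"name": "arm_command", "arguments": {"fingers": [0.2,0.2,0.2,0.2,0.2,0.2,0.2,0.2], "travel": [[-0.007,0.035,0],[-0.015,0.071,0],[-0.023,0.108,0],[-0.031,0.145,0],[-0.039,0.182,0],[-0.047,0.219,0],[-0.055,0.25,0],[-0.062,0.275,0]], "dr": [[0,0,0],[0,0,0],[0,0,0],[0,0,0],[0,0,0],[0,0,0],[0,0,0],[0,0,0]]}}

```text
time: 28.32
tool_pos: [0.5972, 0.0557, 0.2322]
tool_rot: [3.141, -0.0, -3.003]
contact_force: [-0.8, -0.0, -1.8]
opening: 0.0453
grip_force: 20.0
```

Request:
{"name": "arm_command", "arguments": {"fingers": [0.2,0.2,0.2,0.2,0.2], "travel": [[-0.002,0.008,0],[-0.002,0.008,0],[-0.002,0.008,0],[-0.002,0.008,0],[-0.002,0.008,0]], "dr": [[0,0,0],[0,0,0],[0,0,0],[0,0,0],[0,0,0]]}}

```text
time: 28.73
tool_pos: [0.5986, 0.0595, 0.2322]
tool_rot: [-3.141, -0.0, -3.006]
contact_force: [-0.5, -0.8, -1.5]
opening: 0.0453
grip_force: 20.0
```

```bash
python3 go.py .599,.061,.083
```

```text
t 28.73 p [0.5986 0.0595 0.2322] rot [-3.141 -0.    -3.006] open 0.045 grip 20.0
.599,.061,.083 travel [-0.0007  0.0015  0.1492]
dr [-0.02 -0.02 -0.16]
```

Request:
{"name": "arm_command", "arguments": {"fingers": [0.2,0.2,0.2,0.2,0.2,0.2,0.2,0.2], "travel": [[0,0.001,0.03],[0,0.001,0.065],[0,0.001,0.1],[0,0.001,0.125],[0,0.001,0.138],[0,0.001,0.144],[0,0.001,0.146],[0,0.001,0.146]], "dr": [[0,0,0],[0,0,0],[0,0,0],[0,0,0],[0,0,0],[0,0,0],[0,0,0],[0,0,0]]}}

```text
time: 29.4
tool_pos: [0.599, 0.0613, 0.0867]
tool_rot: [-3.141, 0.001, -3.005]
contact_force: [0.4, 0.2, -2.2]
opening: 0.0457
grip_force: 20.0
```

Request:
{"name": "arm_command", "arguments": {"fingers": [0.2,0.2,0.2,0.2,0.2,0.2,0.2,0.2], "travel": [[0,0,0.001],[0,0,0.002],[0,0,0.003],[0,0,0.0035],[0,0,0.004],[0,0,0.004],[0,0,0.004],[0,0,0.004]], "dr": [[0,0,0],[0,0,0],[0,0,0],[0,0,0],[0,0,0],[0,0,0],[0,0,0],[0,0,0]]}}

```text
time: 30.07
tool_pos: [0.5988, 0.0622, 0.0829]
tool_rot: [-3.142, 0.001, -3.004]
contact_force: [-1.4, 0.3, 5.4]
opening: 0.0457
grip_force: 20.0
```

Contact; release, lift, and go to the red bottle.

Request:
{"name": "arm_command", "arguments": {"fingers": [-0.4,-0.5,-0.5,-0.5,-0.5,-0.5,-0.5,-0.5], "travel": [[0,0,0],[0,0,0],[0,0,0],[0,0,0],[0,0,0],[0,0,-0.02],[0,0,-0.055],[0,0,-0.09]], "dr": [[0,0,0],[0,0,0],[0,0,0],[0,0,0],[0,0,0],[0,0,0],[0,0,0],[0,0,0]]}}

```text
time: 30.73
tool_pos: [0.5976, 0.0621, 0.172]
tool_rot: [3.141, -0.003, -3.004]
contact_force: [1.2, -0.7, 0.0]
opening: 0.0688
grip_force: 0.0
```

Request:
{"name": "arm_command", "arguments": {"fingers": [-0.5,-0.5,-0.5,-0.5,-0.5,-0.5,-0.5,-0.5], "travel": [[0,0,-0.035],[0.005,-0.02,-0.047],[0.02,-0.055,-0.047],[0.036,-0.09,-0.047],[0.052,-0.126,-0.047],[0.068,-0.162,-0.047],[0.084,-0.198,-0.047],[0.1,-0.234,-0.047]], "dr": [[0,0,0],[0,0,0],[0,0,0],[0,0,0],[0,0,0],[0,0,0],[0,0,0],[0,0,0]]}}

```text
time: 31.4
tool_pos: [0.5307, -0.185, 0.2193]
tool_rot: [-3.142, 0.0, -3.004]
contact_force: [1.2, -0.5, 0.9]
opening: 0.0689
grip_force: 0.0
```

```bash
python3 go.py .504,-.271,.22;  python3 - <<'E'
from h import *
from cell import *
for n in("top","scene"): print(tops(read_camera(n),"blue",.133))
E
```

```text
t 31.4 p [ 0.5307 -0.185   0.2193] rot [-3.142  0.    -3.004] open 0.069 grip 0.0
.504,-.271,.22 travel [ 0.0383 -0.0815 -0.0007]
dr [-0.    0.01 -0.04]
[(array([0.5962, 0.0621, 0.133 ]), np.float64(0.0451)), (array([ 0.8607, -0.4098,  0.133 ]), np.float64(0.0296))]
[(array([ 0.8695, -0.3961,  0.133 ]), np.float64(0.0158)), (array([ 0.8524, -0.4107,  0.133 ]), np.float64(0.0274)), (array([0.583 , 0.0754, 0.133 ]), np.float64(0.0146)), (array([0.5854, 0.0518, 0.133 ]), np.float64(0.02))]
```

Request:
{"name": "arm_command", "arguments": {"fingers": [-0.5,-0.5,-0.5,-0.5,-0.5,-0.5,-0.5], "travel": [[0.015,-0.033,0],[0.03,-0.065,0],[0.036,-0.077,0],[0.036,-0.077,0],[0.036,-0.077,0],[0.036,-0.077,0],[0.036,-0.077,0]], "dr": [[0,0,0],[0,0,0],[0,0,0],[0,0,0],[0,0,0],[0,0,0],[0,0,0]]}}

```text
time: 32.08
tool_pos: [0.507, -0.2631, 0.2192]
tool_rot: [3.141, 0.0, -3.002]
contact_force: [-0.1, 1.1, -0.2]
opening: 0.0685
grip_force: 0.0
```

```bash
python3 go.py .504,-.271,.0725
```

```text
t 32.08 p [ 0.507  -0.2631  0.2192] rot [ 3.141  0.    -3.002] open 0.069 grip 0.0
.504,-.271,.0725 travel [ 0.0041 -0.0075  0.1467]
dr [0.03 0.01 0.05]
```

Request:
{"name": "arm_command", "arguments": {"fingers": [-0.5,-0.5,-0.5,-0.5,-0.5,-0.5,-0.5,0.2], "travel": [[0.004,-0.007,0.01],[0.004,-0.007,0.04],[0.004,-0.007,0.075],[0.004,-0.007,0.11],[0.004,-0.007,0.135],[0.004,-0.007,0.146],[0.004,-0.007,0.147],[0.004,-0.007,0.147]], "dr": [[0,0,0],[0,0,0],[0,0,0],[0,0,0],[0,0,0],[0,0,0],[0,0,0],[0,0,0]]}}

```text
time: 32.75
tool_pos: [0.5037, -0.272, 0.0723]
tool_rot: [3.141, -0.0, -3.003]
contact_force: [0.2, -0.8, -0.6]
opening: 0.0655
grip_force: 0.0
```

Request:
{"name": "arm_command", "arguments": {"fingers": [0.2,0.2,0.2,0.2,0.2,0.2,0.2], "travel": [[0,0,0],[0,0,0],[0,0,0],[0,0,0],[0,0,0],[0,0,0],[0,0,0]], "dr": [[0,0,0],[0,0,0],[0,0,0],[0,0,0],[0,0,0],[0,0,0],[0,0,0]]}}

```text
time: 33.33
tool_pos: [0.5043, -0.2727, 0.0737]
tool_rot: [-3.14, 0.002, -3.004]
contact_force: [-0.2, 0.3, 5.7]
opening: 0.0454
grip_force: 20.0
```

```bash
python3 go.py .619,-.0855,.233
```

```text
t 33.33 p [ 0.5043 -0.2727  0.0737] rot [-3.140e+00  2.000e-03 -3.004e+00] open 0.045 grip 20.0
.619,-.0855,.233 travel [-0.1397  0.1694 -0.1593]
dr [-0.12  0.13 -0.05]
```

Request:
{"name": "arm_command", "arguments": {"fingers": [0.2,0.2,0.2,0.2,0.2,0.2,0.2,0.2], "travel": [[0,0,-0.02],[0,0,-0.05],[0,0,-0.085],[0,0,-0.12],[0,0,-0.145],[0,0,-0.16],[-0.015,0.018,-0.16],[-0.035,0.043,-0.16]], "dr": [[0,0,0],[0,0,0],[0,0,0],[0,0,0],[0,0,0],[0,0,0],[0,0,0],[0,0,0]]}}

```text
time: 34.0
tool_pos: [0.5319, -0.2263, 0.2336]
tool_rot: [-3.139, 0.002, -3.008]
contact_force: [0.1, -0.2, -3.5]
opening: 0.0454
grip_force: 20.0
```

Request:
{"name": "arm_command", "arguments": {"fingers": [0.2,0.2,0.2,0.2,0.2,0.2,0.2,0.2], "travel": [[-0.02,0.025,0],[-0.042,0.051,0],[-0.064,0.078,0],[-0.085,0.105,0],[-0.099,0.12,0],[-0.104,0.126,0],[-0.104,0.126,0],[-0.104,0.126,0]], "dr": [[0,0,0],[0,0,0],[0,0,0],[0,0,0],[0,0,0],[0,0,0],[0,0,0],[0,0,0]]}}

```text
time: 34.67
tool_pos: [0.6174, -0.0861, 0.2318]
tool_rot: [-3.141, -0.001, -3.004]
contact_force: [-0.2, -0.1, -2.7]
opening: 0.045
grip_force: 20.0
```

Request:
{"name": "arm_command", "arguments": {"fingers": [0.2,0.2], "travel": [[0,0,0],[0,0,0]], "dr": [[0,0,0],[0,0,0]]}}

```text
time: 34.83
tool_pos: [0.6173, -0.0871, 0.2323]
tool_rot: [-3.141, -0.0, -3.006]
contact_force: [0.3, -0.8, -2.4]
opening: 0.0458
grip_force: 20.0
```

```bash
python3 go.py .619,-.0855,.083
```

```text
t 34.83 p [ 0.6173 -0.0871  0.2323] rot [-3.141 -0.    -3.006] open 0.046 grip 20.0
.619,-.0855,.083 travel [-0.0019  0.0014  0.1493]
dr [-0.01 -0.02 -0.15]
```

Request:
{"name": "arm_command", "arguments": {"fingers": [0.2,0.2,0.2,0.2,0.2,0.2,0.2,0.2], "travel": [[-0.001,0.001,0.03],[-0.001,0.001,0.065],[-0.001,0.001,0.1],[-0.001,0.001,0.125],[-0.001,0.001,0.138],[-0.001,0.001,0.144],[-0.001,0.001,0.146],[-0.001,0.001,0.146]], "dr": [[0,0,0],[0,0,0],[0,0,0],[0,0,0],[0,0,0],[0,0,0],[0,0,0],[0,0,0]]}}

```text
time: 35.5
tool_pos: [0.619, -0.0853, 0.0868]
tool_rot: [-3.141, 0.001, -3.005]
contact_force: [0.4, -0.7, -2.4]
opening: 0.046
grip_force: 20.0
```

Request:
{"name": "arm_command", "arguments": {"fingers": [0.2,0.2,0.2,0.2,0.2,0.2,0.2,0.2], "travel": [[0,0,0.001],[0,0,0.002],[0,0,0.003],[0,0,0.0035],[0,0,0.004],[0,0,0.004],[0,0,0.004],[0,0,0.004]], "dr": [[0,0,0],[0,0,0],[0,0,0],[0,0,0],[0,0,0],[0,0,0],[0,0,0],[0,0,0]]}}

```text
time: 36.17
tool_pos: [0.619, -0.0845, 0.0827]
tool_rot: [-3.141, 0.001, -3.004]
contact_force: [0.2, 0.4, 3.0]
opening: 0.0455
grip_force: 20.0
```

Request:
{"name": "arm_command", "arguments": {"fingers": [-0.4,-0.5,-0.5,-0.5,-0.5,-0.5,-0.5,-0.5], "travel": [[0,0,0],[0,0,0],[0,0,0],[0,0,0],[0,0,0],[0,0,-0.02],[0,0,-0.055],[0,0,-0.09]], "dr": [[0,0,0],[0,0,0],[0,0,0],[0,0,0],[0,0,0],[0,0,0],[0,0,0],[0,0,0]]}}

```text
time: 36.83
tool_pos: [0.6179, -0.0843, 0.172]
tool_rot: [3.14, -0.003, -3.004]
contact_force: [-0.1, 0.5, 0.2]
opening: 0.0686
grip_force: 0.0
```

Request:
{"name": "arm_command", "arguments": {"fingers": [-0.5,-0.5,-0.5,-0.5,-0.5,-0.5,-0.5,-0.5], "travel": [[0,0,-0.035],[0.015,-0.012,-0.047],[0.042,-0.033,-0.047],[0.072,-0.056,-0.047],[0.102,-0.079,-0.047],[0.132,-0.102,-0.047],[0.162,-0.126,-0.047],[0.192,-0.149,-0.047]], "dr": [[0,0,0],[0,0,0],[0,0,0],[0,0,0],[0,0,0],[0,0,0],[0,0,0],[0,0,0]]}}

```text
time: 37.5
tool_pos: [0.4476, -0.2594, 0.2193]
tool_rot: [-3.141, 0.0, -3.004]
contact_force: [1.1, -0.2, -0.5]
opening: 0.0692
grip_force: 0.0
```

Request:
{"name": "arm_command", "arguments": {"fingers": [-0.5,-0.5,-0.5,-0.5], "travel": [[0.01,-0.008,0],[0.01,-0.008,0],[0.01,-0.008,0],[0.01,-0.008,0]], "dr": [[0,0,0],[0,0,0],[0,0,0],[0,0,0]]}}

```text
time: 37.83
tool_pos: [0.441, -0.2671, 0.2193]
tool_rot: [3.141, 0.001, -3.004]
contact_force: [0.5, 0.9, 0.1]
opening: 0.0689
grip_force: 0.0
```

```bash
python3 go.py .4405,-.2675,.0725;  python3 - <<'E'
from h import *
from cell import *
for n in("top","scene"): print(tops(read_camera(n),"red",.133))
E
```

```text
t 37.83 p [ 0.441  -0.2671  0.2193] rot [ 3.141e+00  1.000e-03 -3.004e+00] open 0.069 grip 0.0
.4405,-.2675,.0725 travel [ 0.0007 -0.0004  0.1468]
dr [ 0.01  0.04 -0.02]
[(array([ 0.6172, -0.0822,  0.133 ]), np.float64(0.0458))]
[(array([ 0.8369, -0.1743,  0.133 ]), np.float64(0.0316)), (array([ 0.6219, -0.0829,  0.133 ]), np.float64(0.0441))]
```

Request:
{"name": "arm_command", "arguments": {"fingers": [-0.5,-0.5,-0.5,-0.5,-0.5,-0.5,-0.5,0.2], "travel": [[0,0,0.02],[0,0,0.05],[0,0,0.085],[0,0,0.115],[0,0,0.137],[0,0,0.146],[0,0,0.147],[0,0,0.147]], "dr": [[0,0,0],[0,0,0],[0,0,0],[0,0,0],[0,0,0],[0,0,0],[0,0,0],[0,0,0]]}}

```text
time: 38.6
tool_pos: [0.441, -0.2675, 0.0725]
tool_rot: [-3.142, 0.0, -3.003]
contact_force: [0.5, -0.5, 0.0]
opening: 0.0655
grip_force: 0.0
```

Request:
{"name": "arm_command", "arguments": {"fingers": [0.2,0.2,0.2,0.2,0.2,0.2,0.2], "travel": [[0,0,0],[0,0,0],[0,0,0],[0,0,0],[0,0,0],[0,0,0],[0,0,0]], "dr": [[0,0,0],[0,0,0],[0,0,0],[0,0,0],[0,0,0],[0,0,0],[0,0,0]]}}

```text
time: 39.18
tool_pos: [0.441, -0.2684, 0.0734]
tool_rot: [-3.14, 0.002, -3.004]
contact_force: [0.3, -0.8, 6.2]
opening: 0.0458
grip_force: 20.0
```

```bash
python3 go.py .576,-.0178,.233
```

```text
t 39.18 p [ 0.441  -0.2684  0.0734] rot [-3.140e+00  2.000e-03 -3.004e+00] open 0.046 grip 20.0
.576,-.0178,.233 travel [-0.1684  0.2294 -0.1597]
dr [-0.12  0.12 -0.06]
```

Request:
{"name": "arm_command", "arguments": {"fingers": [0.2,0.2,0.2,0.2,0.2,0.2,0.2,0.2], "travel": [[0,0,-0.02],[0,0,-0.05],[0,0,-0.085],[0,0,-0.12],[0,0,-0.145],[0,0,-0.16],[-0.012,0.016,-0.16],[-0.03,0.041,-0.16]], "dr": [[0,0,0],[0,0,0],[0,0,0],[0,0,0],[0,0,0],[0,0,0],[0,0,0],[0,0,0]]}}

```text
time: 39.85
tool_pos: [0.464, -0.2245, 0.2333]
tool_rot: [-3.14, 0.001, -3.008]
contact_force: [0.7, -1.2, -2.8]
opening: 0.0452
grip_force: 20.0
```

Request:
{"name": "arm_command", "arguments": {"fingers": [0.2,0.2,0.2,0.2,0.2,0.2,0.2,0.2], "travel": [[-0.021,0.028,0],[-0.043,0.058,0],[-0.065,0.088,0],[-0.087,0.118,0],[-0.109,0.148,0],[-0.128,0.175,0],[-0.138,0.188,0],[-0.138,0.188,0]], "dr": [[0,0,0],[0,0,0],[0,0,0],[0,0,0],[0,0,0],[0,0,0],[0,0,0],[0,0,0]]}}

```text
time: 40.52
tool_pos: [0.576, -0.0142, 0.2315]
tool_rot: [3.14, -0.001, -3.0]
contact_force: [-0.3, -0.4, -2.3]
opening: 0.0454
grip_force: 20.0
```

Request:
{"name": "arm_command", "arguments": {"fingers": [0.2,0.2,0.2], "travel": [[0,0,0],[0,0,0],[0,0,0]], "dr": [[0,0,0],[0,0,0],[0,0,0]]}}

```text
time: 40.77
tool_pos: [0.5747, -0.0189, 0.2321]
tool_rot: [3.142, -0.001, -3.005]
contact_force: [-0.1, -0.7, -2.7]
opening: 0.0458
grip_force: 20.0
```

```bash
python3 go.py .576,-.0178,.083
```

```text
t 40.77 p [ 0.5747 -0.0189  0.2321] rot [ 3.142e+00 -1.000e-03 -3.005e+00] open 0.046 grip 20.0
.576,-.0178,.083 travel [-0.0016  0.0009  0.1491]
dr [ 0.   -0.04 -0.12]
```

Request:
{"name": "arm_command", "arguments": {"fingers": [0.2,0.2,0.2,0.2,0.2,0.2,0.2,0.2], "travel": [[-0.001,0,0.03],[-0.001,0,0.065],[-0.001,0,0.1],[-0.001,0,0.125],[-0.001,0,0.138],[-0.001,0,0.144],[-0.001,0,0.146],[-0.001,0,0.146]], "dr": [[0,0,0],[0,0,0],[0,0,0],[0,0,0],[0,0,0],[0,0,0],[0,0,0],[0,0,0]]}}

```text
time: 41.43
tool_pos: [0.5765, -0.0184, 0.0867]
tool_rot: [-3.141, 0.001, -3.005]
contact_force: [0.5, -0.3, -1.9]
opening: 0.0457
grip_force: 20.0
```

Request:
{"name": "arm_command", "arguments": {"fingers": [0.2,0.2,0.2,0.2,0.2,0.2,0.2,0.2], "travel": [[0,0,0.001],[0,0,0.002],[0,0,0.003],[0,0,0.0035],[0,0,0.004],[0,0,0.004],[0,0,0.004],[0,0,0.004]], "dr": [[0,0,0],[0,0,0],[0,0,0],[0,0,0],[0,0,0],[0,0,0],[0,0,0],[0,0,0]]}}

```text
time: 42.1
tool_pos: [0.5764, -0.0177, 0.0825]
tool_rot: [-3.142, 0.001, -3.004]
contact_force: [-0.0, 0.4, -1.0]
opening: 0.0459
grip_force: 20.0
```

Request:
{"name": "arm_command", "arguments": {"fingers": [0.2,0.2,0.2,0.2,-0.4,-0.5,-0.5,-0.5], "travel": [[0,0,0.0005],[0,0,0.001],[0,0,0.001],[0,0,0.001],[0,0,0.001],[0,0,0.001],[0,0,0.001],[0,0,0.001]], "dr": [[0,0,0],[0,0,0],[0,0,0],[0,0,0],[0,0,0],[0,0,0],[0,0,0],[0,0,0]]}}

```text
time: 42.77
tool_pos: [0.5762, -0.0177, 0.0811]
tool_rot: [3.141, -0.0, -3.004]
contact_force: [-0.8, 0.3, 0.8]
opening: 0.0664
grip_force: 0.0
```

Request:
{"name": "arm_command", "arguments": {"fingers": [-0.5,-0.5,-0.5,-0.5,-0.5,-0.5,-0.5,-0.5], "travel": [[0,0,-0.015],[0,0,-0.05],[0,0,-0.085],[0,0,-0.12],[0,0,-0.14],[0.03,0,-0.14],[0.07,0,-0.14],[0.1,0,-0.14]], "dr": [[0,0,0],[0,0,0],[0,0,0],[0,0,0],[0,0,0],[0,0,0],[0,0,0],[0,0,0]]}}

```text
time: 43.43
tool_pos: [0.475, -0.0314, 0.221]
tool_rot: [3.141, -0.001, -3.004]
contact_force: [-0.1, 0.0, 0.8]
opening: 0.0688
grip_force: 0.0
```

Request:
{"name": "arm_command", "arguments": {"fingers": [-0.5,-0.5,-0.5,-0.5], "travel": [[0.03,0,0],[0.05,0,0],[0.05,0,0],[0.05,0,0]], "dr": [[0,0,0],[0,0,0],[0,0,0],[0,0,0]]}}

```text
time: 43.77
tool_pos: [0.4275, -0.0384, 0.2217]
tool_rot: [-3.141, 0.001, -3.005]
contact_force: [0.4, 0.0, 0.1]
opening: 0.069
grip_force: 0.0
```

Run:
```python
from h import *
from cell import *
for n in("top","scene"):
    c=read_camera(n);print([tops(c,k,.133) for k in("green","red","blue")],tops(c,"yellow",.106))
cv2.imwrite("pics/s4.png",cv2.resize(c["color"][40:230,140:430],None,fx=2.5,fy=2.5))
```

```text
[[(array([ 0.5753, -0.0168,  0.133 ]), np.float64(0.0415))], [(array([ 0.6172, -0.0822,  0.133 ]), np.float64(0.0458))], [(array([0.5963, 0.0625, 0.133 ]), np.float64(0.0453)), (array([ 0.8627, -0.4095,  0.133 ]), np.float64(0.0286))]] [(array([0.5294, 0.2748, 0.106 ]), np.float64(0.0415))]
[[(array([ 0.5785, -0.0185,  0.133 ]), np.float64(0.0409))], [(array([ 0.836, -0.176,  0.133]), np.float64(0.0334)), (array([ 0.6223, -0.0829,  0.133 ]), np.float64(0.0442))], [(array([ 0.8708, -0.4143,  0.133 ]), np.float64(0.0106)), (array([ 0.8646, -0.3981,  0.133 ]), np.float64(0.0238)), (array([ 0.8524, -0.4107,  0.133 ]), np.float64(0.0274)), (array([0.596 , 0.0769, 0.133 ]), np.float64(0.0261)), (array([0.5895, 0.0554, 0.133 ]), np.float64(0.033))]] [(array([0.5332, 0.2731, 0.106 ]), np.float64(0.04))]
```

View pics/s4.png

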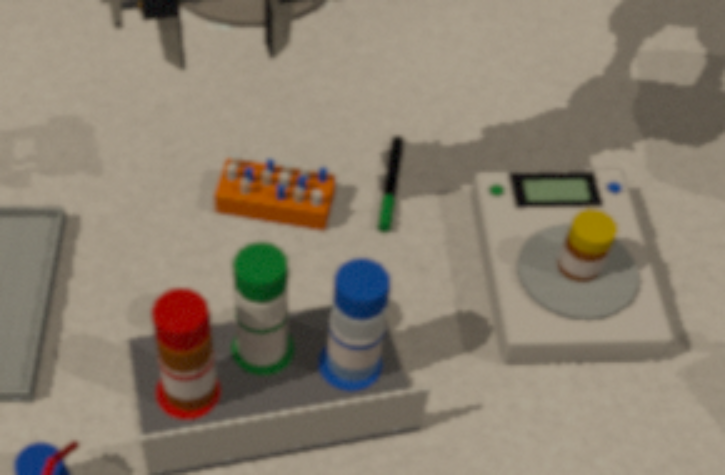

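All bottles stand centred on their coasters (crop px (185,390), (262,350), (352,365)). The jar is on the pan at (585,245), and the arm is clear.

```bash
python3 -c "
from cell import *
print(hand_in())"
```

```text
the job is handed in; nothing more can be done
None
```

The job is handed in after about 44 s of robot time: by the last camera check each bottle stands within about 5 mm of its coaster's centre and the jar within about 2 mm of the pan's, all upright with the arm clear, though no verdict was returned.

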